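Hold a cable-pulley bracket in the bolting jig

TASK

First press the black end pad of the jig's sprung gate bar down until the bar snaps flat and stays down by itself. Then pick up the steel pulley bracket, hold it in the air with its flat face against the jig's sprung backing plate, square and with the edges of the two plates lined up, and push it with a steady 10 N or so (about 10 mm of spring travel) so that a colleague can bolt it. Finish while still holding and pushing it there, and leave the dumbbell, the bottle and the wrench alone.

Things in the scene. Friction and masses are not known exactly. Their poses are not given: they have to be found in the camera images.
- jig: Bolting jig fixed to the bench, dark steel base 18 mm thick, x -110 to +100, y -135 to +175 mm. Origin on the bench below the front face of the unpushed backing plate; z up; x = pushing direction, from the open front to the backing plate and the grey spring housing behind it (x 50 to 90, 130 mm high). The gate bar crosses along y at x = -45 mm, its pad on the -y side.
- gate (a joint): Angle of the gate bar, rad: 0 = up, 0.5 rad above level, blocking the space before the backing plate; 0.5 = level, its top 46 mm above the bench. Over-centre spring: about 7 N at the pad at first, falling as it goes down; springs up again if let go before 0.4, beyond that snaps to 0.5 and stays by itself.
- gate_pad (a point): Middle of the upper face of the black pad, 44 mm along the bar x 36 mm across, on the bar's free end, 200 mm from the hinge: 142 mm above the bench with the bar up, 47 mm with it down; going down it moves 28 mm towards -y of the jig.
- backing (a joint): How far the backing plate has been pushed back along the jig's +x, m: 0 = free, 0.020 = end of travel. Spring of 1000 N/m without preload: 0.010 means a push of 10 N.
- backing_face (a point): Centre of the front face of the aluminium backing plate, which is 70 mm wide (y), 60 mm high, 10 mm thick and upright. Axes as the jig's; it moves with the plate. 95 mm above the bench, so the plate's lower edge is 65 mm and its upper edge 125 mm above the bench.
- bracket: Loose steel pulley bracket, about 0.4 kg, upright: face plate 70 mm wide (y), 60 high, 8 thick with four bolt holes, front looking to the bracket's +x; behind it two cheeks 50 mm long (x), 50 high, 24 mm over their flat outsides, a black pulley between. Origin under its middle: front face x = +29 mm, back of face plate +21, rear end -29. Grip across the cheeks from above.
- bracket_face (a point): Centre of the bracket's front face, 29 mm ahead of (x) and 30 mm above its origin; axes as the bracket's.
- dumbbell: Bystander: small dumbbell with black hexagonal heads, 170 mm long, lying.
- bottle: Bystander: white bottle, 64 mm across, 170 mm high, standing.
- wrench: Bystander: wrench lying on the bench.
- gate_hinge (a point): Hinge axis of the gate bar (along the jig's x), at x = -45, y = +95, 40 mm above the bench in the jig's frame, between two grey cheeks 58 mm high (y 85 to 165). Fixed to the jig, axes as the jig's.

How it is judged:
By the outcome, as a careful person would: the job done as asked, in the order asked, and still so for the second after the job is handed in, while the arm keeps its last pose, push and grip.
It also fails if it takes over 58 s, if anything falls off the work surface, if the arm or the gripper's body presses on something with over 40 N, if the wrist force passes 120 N, or if a joint passes its speed limit or range.

ROBOT

A 6-joint arm with a two-finger parallel gripper is mounted at the origin on the work surface. World frame = base frame: x ahead of the robot, y to its left, z up, the work surface at z = 0. Lengths are in m, angles in rad, forces in N, time in s.
With the tool pointing down it reaches from about 0.35 to 0.775 m from the base axis. Payload 7.3 kg.
Tool frame: the origin (TCP) lies at the centre of the arm's flange, where the gripper is bolted on; the fingertips stand 178 mm ahead of it and the grasp point (between the pads) lies 159 mm ahead of it; z points along the fingers, y is the line along which they close (so a half turn about z gives the same grasp; the last joint's range is limited). The gripper opens to 92 mm and grips with 3 to 60 N. Pads are 19 mm wide; open, the fingers measure 130 mm over their backs; the gripper's body (75 mm by 190 mm) begins 47 mm behind the grasp point.
Start: joints at [1.048, 0.342, 1.524, -0, 1.275, -0.146], TCP at [0.193, 0.488, 0.405] pointing down, gripper open.
Joint ranges: [-2.53, 2.53], [-0.77, 2.02], [0.04, 2.7], [-1, 4.14], [0.28, 2.66], [-3.11, 3.11]. Speed limits (rad/s): [2.57, 2.57, 3.14, 3.14, 3.14, 3.14].

INTERFACE

Orientations are given as [roll, pitch, yaw] about the fixed x, y, z axes, in that order (R = Rz(yaw) Ry(pitch) Rx(roll)).
In Python, from cell import robot gives the robot as it stands.
- The arm moves only by the shell command python3 drive.py 'ROWS' [OPENING] [FORCE]. ROWS is a JSON list of rows, 1 to 8 of them, each of 6 numbers: dx, dy, dz in m, then a rotation vector rx, ry, rz in rad; each row shifts and turns the commanded pose from where the row before left it, along the tool's axes as they then stand; what a row does not reach is not made up. A row lasts 1/12 s, in which the tool goes at most 0.0417 m and 0.125 rad, less where a joint would pass 70% of its speed; a pose out of reach is approached as far as the arm can. OPENING is the finger opening in m, set as the command begins (- or left out keeps the last). The fingers move at their own pace and stop on an object; FORCE is the grip in N (left out, the last holds). Time passes only in rows, so rows that do not move let the fingers close. It prints the time, the measured TCP pose, the force, the opening and the grip force at its end.
- robot.observe(): the state, without advancing time (a new reading comes with each control period).
- robot.read_camera(name): name is "scene" or "top" or "wrist"; returns a dict with "image" (400x640x3 uint8, red, green, blue), "fx", "fy", "cx", "cy" (pixels), "pose" (4x4, takes a point from camera to world coordinates). Camera axes: x right, y down, z forward; pixel columns grow to the right and rows downward; lengths in m; the calibration is good to about 2 mm. A picture is of the moment at which its call begins. There is no depth.
- robot.hand_in(): hands the job in; it is judged then, once.
The state is a dict: "time": time; "qpos": joint angles; "qvel": joint speeds; "joint_efforts": joint torques, N m; "tool_pos": TCP position; "tool_rot": TCP orientation; "contact_force": force on the tool from outside, world axes, zero at the start; "torque": the same for the moment, N m; "opening": finger opening in m; "grip_force": force on a finger pad.
Only numpy, scipy, OpenCV 4.12 (cv2) and the standard library are available. Lean on these libraries where they do the work, as an engineer would, in place of code of your own. Each camera call takes 0.05 s, during which the arm holds its last target. There are 200 camera calls.

## Working session

There is one attempt and no reset: what is moved stays moved. The work goes in short steps, Python scripts to look and compute and a shell command to move; the robot and the scene stay as the last step left them, time stands still between calls to the robot, and variables do not carry over. Pictures are saved under pics/ and viewed, at most 10 in all, crops included, and the job is handed in when it is done.

```bash
mkdir -p pics; ls
python3 - <<'E'
from cell import robot
import cv2,numpy as np
s=robot.observe();print({k:np.round(v,3).tolist() for k,v in s.items()})
for n in ("top","scene"):
    c=robot.read_camera(n);cv2.imwrite(f"pics/{n}0.png",c["image"][:,:,::-1]);print(n,c["fx"],c["cx"],c["cy"],np.round(c["pose"],4).tolist())
E
```

```text
cell.py
drive.py
pics
{'time': 0.0, 'qpos': [1.048, 0.343, 1.525, -0.0, 1.275, -0.146], 'qvel': [-0.0, -0.001, 0.0, -0.002, -0.002, 0.0], 'joint_efforts': [0.001, -43.124, -24.423, 0.072, 0.056, -0.0], 'tool_pos': [0.193, 0.488, 0.404], 'tool_rot': [-3.14, -0.0, 2.765], 'contact_force': [-0.577, -0.398, 0.175], 'torque': [0.043, 0.049, 0.01], 'grip_force': 0.0, 'opening': 0.092}
top 468.09150815769266 329.02265012198916 208.05301164226094 [[0.0203, -0.9993, 0.0309, 0.5531], [-0.9998, -0.0204, -0.0037, 0.0477], [0.0043, -0.0308, -0.9995, 1.4353], [0.0, 0.0, 0.0, 1.0]]
scene 408.11295528233995 320.1942684780639 202.7450282290164 [[0.8712, 0.3, -0.3885, 1.1177], [0.4908, -0.5267, 0.694, -0.855], [0.0036, -0.7953, -0.6062, 0.8693], [0.0, 0.0, 0.0, 1.0]]
```

View pics/top0.png

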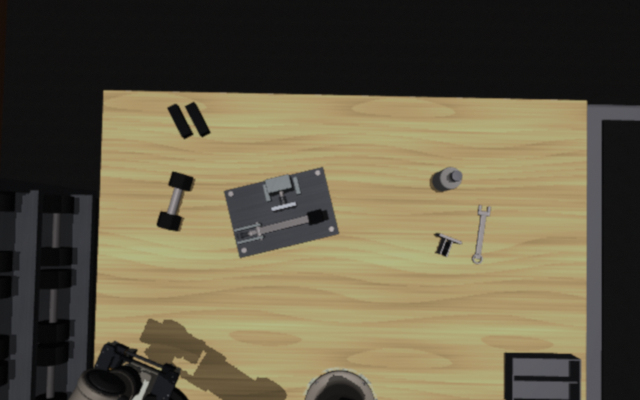

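View pics/scene0.png

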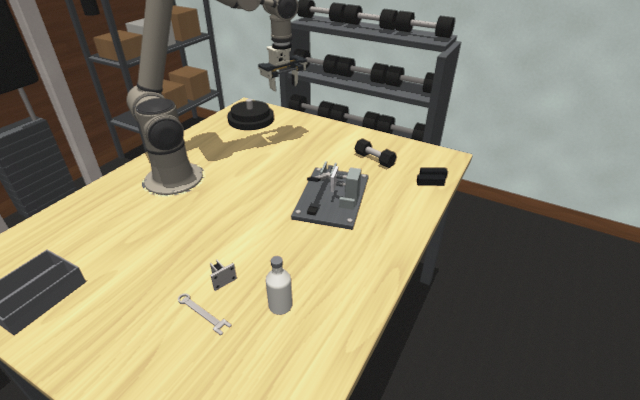

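Top view: jig base corners ≈(224,190),(323,168),(338,235),(240,257); pad ≈(317,216), backing plate ≈(284,206). The bracket is at ≈(446,242) with its face plate on the upper (world +x) side. The bottle is at (447,180) and the wrench at (481,235). The scene view agrees.

```bash
cat > h.py <<'E'
import cv2,numpy as np
from scipy.spatial.transform import Rotation as R
from cell import robot
def ray(c,uv):
    uv=np.atleast_2d(uv).astype(float)
    d=np.c_[(uv[:,0]-c["cx"])/c["fx"],(uv[:,1]-c["cy"])/c["fy"],np.ones(len(uv))]
    return c["pose"][:3,3],d@c["pose"][:3,:3].T
def plane(c,uv,z):
    o,d=ray(c,uv); return o+d*((z-o[2])/d[:,2])[:,None]
def proj(c,p):
    q=(np.atleast_2d(p)-c["pose"][:3,3])@c["pose"][:3,:3]
    return np.c_[c["fx"]*q[:,0]/q[:,2]+c["cx"],c["fy"]*q[:,1]/q[:,2]+c["cy"]]
def tri(c1,u1,c2,u2):
    o1,d1=ray(c1,u1);o2,d2=ray(c2,u2);A=np.c_[d1[0],-d2[0]]
    t=np.linalg.lstsq(A,o2-o1,rcond=None)[0];a=o1+t[0]*d1[0];b=o2+t[1]*d2[0]
    return (a+b)/2,np.linalg.norm(a-b)
def fit(loc,w):  # 2D rigid fit -> origin, yaw
    a=loc-loc.mean(0);b=w-w.mean(0)
    th=np.arctan2((a[:,0]*b[:,1]-a[:,1]*b[:,0]).sum(),(a*b).sum())
    M=np.array([[np.cos(th),-np.sin(th)],[np.sin(th),np.cos(th)]])
    o=w.mean(0)-M@loc.mean(0); return o,th,np.linalg.norm(loc@M.T+o-w,axis=1)
def tw(o,th,p): # jig->world
    p=np.array(p,float);c,s=np.cos(th),np.sin(th);return np.array([o[0]+c*p[0]-s*p[1],o[1]+s*p[0]+c*p[1],p[2]])
def delta(pos,rot):  # target TCP pose -> tool-frame shift & rotvec
    s=robot.observe();M=R.from_euler('xyz',s["tool_rot"]);T=R.from_euler('xyz',rot)
    return np.round(M.inv().apply(np.array(pos)-s["tool_pos"]),4),np.round((M.inv()*T).as_rotvec(),4)
JC=np.array([[100,175],[100,-135],[-110,-135],[-110,175]])/1000
E
python3 - <<'E'
from h import *
c=robot.read_camera("top");im=c["image"];hsv=cv2.cvtColor(im,cv2.COLOR_RGB2HSV)
m=((hsv[:,:,1]<90)|(hsv[:,:,2]<60)).astype(np.uint8)
def corners(box):
    x0,y0,x1,y1=box;s=np.zeros_like(m);s[y0:y1,x0:x1]=m[y0:y1,x0:x1]
    k=max(cv2.findContours(s,0,2)[0],key=cv2.contourArea);return cv2.approxPolyDP(cv2.convexHull(k),5,True)[:,0]
q=corners((205,150,355,275));print(q)
cs=[]
for g in [(224,190),(323,168),(338,235),(240,257)]: cs.append(q[np.argmin(np.linalg.norm(q-g,axis=1))])
o,th,e=fit(JC,plane(c,cs,.018)[:,:2]);print("jig",o,np.degrees(th),e)
for n,p in dict(padup=(-.045,.095-.2*np.cos(.5),.142),pad=(-.045,-.105,.047),bf=(0,0,.095)).items(): w=tw(o,th,p);print(n,w,proj(c,w))
print("bracket",plane(c,[(434,235),(460,242),(446,242),(440,254)],.055),"bottle",plane(c,[(447,180)],.1))
cv2.imwrite("pics/z.png",cv2.resize(im[150:275,205:495],None,fx=2.75,fy=2.75,interpolation=2)[:,:,::-1])
E
```

```text
[[354 175]
 [354 248]
 [205 261]
 [205 201]
 [256 180]
 [317 167]]
jig [0.56890071 0.20089   ] 12.666459556895996 [0.03025572 0.02656968 0.08168382 0.06586136]
padup [0.54265114 0.11246564 0.142     ] [[303.44682871 225.77553357]]
pad [0.54801976 0.088578   0.047     ] [[313.15840848 223.89974213]]
bf [0.56890071 0.20089    0.095     ] [[273.5753958  215.85687252]]
bracket [[ 0.52256428 -0.26844788  0.055     ]
 [ 0.50350733 -0.34540803  0.055     ]
 [ 0.50267802 -0.30411146  0.055     ]
 [ 0.46705545 -0.28687314  0.055     ]] bottle [[ 0.68152616 -0.29328271  0.1       ]]
```

View pics/z.png

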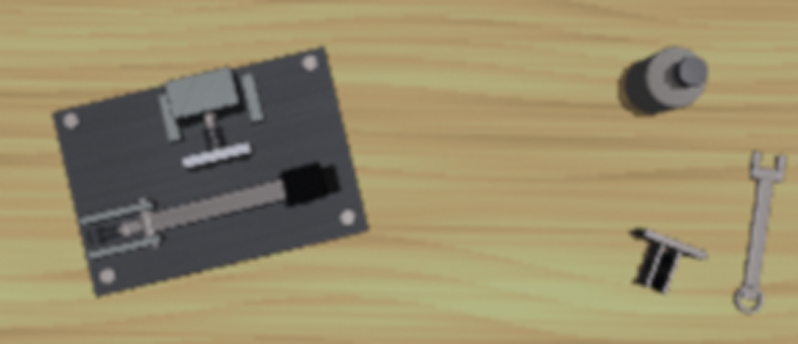

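The zoom (×2.75, offset 205,150) shows base corners at zoom (53,113),(324,47),(368,230),(97,296). The pad is at (313,184), and the bracket plate runs from (635,233) to (705,256) with its cheeks towards the robot. The mask caught the wood grain, so I'll switch to R−B.

```bash
cat > jig.py <<'E'
from h import *
def mask(im,t=25):
    i=im.astype(int);return ((i[:,:,0]-i[:,:,2])<t).astype(np.uint8)*255
def edges(c,g,t=25):
    """refine rough quad g by line fits on contour of grey mask"""
    m=mask(c["image"],t);pts=np.vstack([k[:,0] for k in cv2.findContours(m,cv2.RETR_EXTERNAL,cv2.CHAIN_APPROX_NONE)[0]]).astype(float)
    g=np.array(g,float);L=[]
    for i in range(len(g)):
        a,b=g[i],g[(i+1)%len(g)];d=(b-a)/np.linalg.norm(b-a);n=np.array([-d[1],d[0]])
        s=(pts-a)@d;e=abs((pts-a)@n);k=pts[(s>8)&(s<np.linalg.norm(b-a)-8)&(e<4)]
        v=cv2.fitLine(k.astype(np.float32),cv2.DIST_HUBER,0,.01,.01).ravel();L.append(np.cross([v[2],v[3],1],[v[2]+v[0],v[3]+v[1],1]))
    out=[]
    for i in range(len(g)):
        p=np.cross(L[i-1],L[i]);out.append(p[:2]/p[2])
    return np.array(out)
E
python3 - <<'E'
from jig import *
c=robot.read_camera("top")
q=edges(c,[(224.3,191.1),(322.8,167.1),(338.8,233.6),(240.3,257.6)]);print(q.round(1))
o,th,e=fit(JC,plane(c,q,.018)[:,:2]);print("jig",o.round(4),np.degrees(th).round(2),e.round(4))
for n,p in dict(padup=(-.045,.095-.2*np.cos(.5),.142),pad=(-.045,-.105,.047),bf=(0,0,.095)).items(): w=tw(o,th,p);print(n,w.round(4),((proj(c,w)-[205,150])*2.75).round(0))
f=lambda p:np.array(p)/2.75+[205,150]
print("bracket",plane(c,f([(635,233),(705,256)]),.06).round(4),plane(c,f([(657,290)]),.05).round(4))
s=robot.observe();w=robot.read_camera("wrist");M=R.from_euler('xyz',s["tool_rot"]).as_matrix();P=w["pose"]
print("cam in tool",(M.T@(P[:3,3]-s["tool_pos"])).round(4),(M.T@P[:3,:3]).round(3).tolist(),w["fx"])
# look pose: tcp over gate region
t=tw(o,th,(-.02,-.02,.45));print("look",delta(t,[np.pi,0,th+np.pi]),delta(t,[np.pi,0,th]))
E
```

```text
[[224.2 190.7]
 [321.9 167.1]
 [337.9 233. ]
 [239.7 256.8]]
jig [0.5924 0.1696] 14.79 [0.0035 0.0035 0.0033 0.0034]
padup [0.5694 0.0802 0.142 ] [[303. 182.]]
pad [0.5757 0.0565 0.047 ] [[328. 178.]]
bf [0.5924 0.1696 0.095 ] [[219. 159.]]
bracket [[ 0.5236 -0.2729  0.06  ]
 [ 0.5006 -0.348   0.06  ]] [[ 0.4627 -0.2997  0.05  ]]
cam in tool [0.082  0.0001 0.0201] [[0.001, -0.954, -0.3], [1.0, 0.001, 0.0], [0.0, -0.3, 0.954]] 323.655499555694
look (array([-0.4842, -0.1773, -0.0455]), array([-6.000e-04, -3.000e-04, -6.349e-01])) (array([-0.4842, -0.1773, -0.0455]), array([-4.0000e-04,  8.0000e-04,  2.5067e+00]))
```

Run:
```python
from h import *
o,th=np.array([.5924,.1696]),np.radians(14.79)
for p in [(-.02,.05,.41),(-.045,-.08,.41)]:print(delta(tw(o,th,p),[np.pi,0,th+np.pi/2]))
```

```text
(array([-0.4427, -0.1209, -0.0055]), array([-7.000e-04,  2.000e-04,  9.358e-01]))
(array([-0.4997, -0.2404, -0.0055]), array([-7.000e-04,  2.000e-04,  9.358e-01]))
```

```bash
python3 drive.py '[[-0.038,-0.01,0,0,0,0],[-0.038,-0.01,0,0,0,0],[-0.038,-0.01,0,0,0,0],[-0.038,-0.01,0,0,0,0],[-0.038,-0.01,0,0,0,0],[-0.038,-0.01,0,0,0,0]]' 0; python3 drive.py '[[-0.038,-0.01,0,0,0,0],[-0.038,-0.01,0,0,0,0],[-0.038,-0.01,0,0,0,0],[-0.038,-0.01,0,0,0,0],[-0.038,-0.01,0,0,0,0],[-0.025,-0.011,0,0,0,0]]'; python3 drive.py '[[0,0,0,0,0,0.117],[0,0,0,0,0,0.117],[0,0,0,0,0,0.117],[0,0,0,0,0,0.117],[0,0,0,0,0,0.117],[0,0,0,0,0,0.117],[0,0,0,0,0,0.117],[0,0,0,0,0,0.117]]'
python3 - <<'E'
from h import *
import pickle
o,th=np.array([.5924,.1696]),np.radians(14.79)
print(delta(tw(o,th,(-.02,.05,.41)),[np.pi,0,th+np.pi/2]))
E
```

```text
time: 0.75
tool_pos: [0.3843, 0.3471, 0.4048]
tool_rot: [3.141, 0.0, 2.765]
contact_force: [0.3, 1.0, 1.0]
opening: 0.0564
grip_force: 0.0
time: 1.25
tool_pos: [0.563, 0.2105, 0.4043]
tool_rot: [-3.142, 0.001, 2.763]
contact_force: [-0.1, 0.1, -0.6]
opening: 0.0162
grip_force: 0.0
time: 1.92
tool_pos: [0.5605, 0.2127, 0.4045]
tool_rot: [-3.141, -0.0, 1.823]
contact_force: [-0.2, 0.5, 0.1]
opening: 0.0007
grip_force: 0.0
(array([ 0.0002, -0.0002, -0.0055]), array([-0.0004, -0.0001, -0.0059]))
```

```bash
cat > snap.py <<'E'
import sys,pickle,cv2
from cell import robot
c=robot.read_camera(sys.argv[1]);pickle.dump(c,open(sys.argv[2]+".pkl","wb"));cv2.imwrite("pics/"+sys.argv[2]+".png",c["image"][:,:,::-1])
E
python3 snap.py wrist w1
python3 drive.py '[[-0.033,-0.006,0,0,0,0],[-0.033,-0.006,0,0,0,0],[-0.033,-0.006,0,0,0,0],[-0.033,-0.007,0,0,0,0],[0,0,0,0,0,0],[0,0,0,0,0,0]]'; python3 snap.py wrist w2
python3 -c "
import cv2,numpy as np
cv2.imwrite('pics/w12.png',cv2.resize(np.vstack([cv2.imread('pics/w1.png')[:,60:580],cv2.imread('pics/w2.png')[:,60:580]]),(390,600)))"
```

```text
time: 2.47
tool_pos: [0.5702, 0.077, 0.4046]
tool_rot: [-3.141, -0.0, 1.828]
contact_force: [0.8, 1.2, 0.4]
opening: 0.0004
grip_force: 0.0
```

View pics/w1.png

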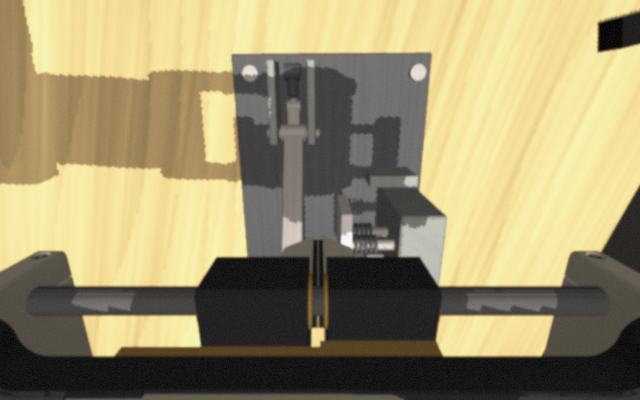

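View pics/w2.png

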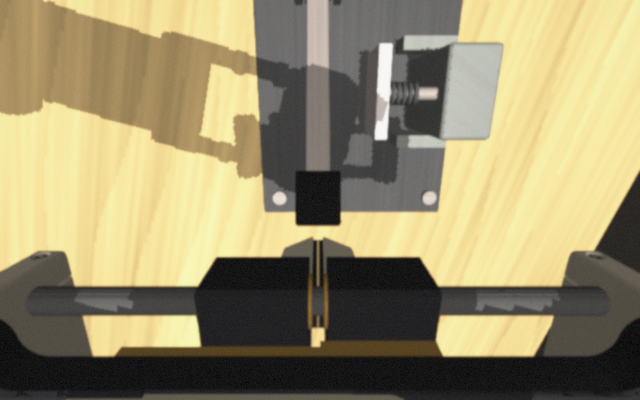

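w1 shows the hinge end, base corners (233,54),(431,53). w2 shows the pad's top face ≈(296–340, 171–223), the backing plate's bright top edge ≈(375–392, 43–140), and base corners ≈(266,212),(438,212).

Run:
```python
from jig import *
import pickle
w=pickle.load(open("w2.pkl","rb"));w1=pickle.load(open("w1.pkl","rb"));c=robot.read_camera("top")
def blob(im,box,f):
    x0,y0,x1,y1=box;m=f(im[y0:y1,x0:x1].astype(int)).astype(np.uint8)
    k=max(cv2.findContours(m,0,1)[0],key=cv2.contourArea)[:,0]+[x0,y0];r=cv2.minAreaRect(k.astype(np.float32));return k,r
dark=lambda i:i.max(2)<22; bright=lambda i:i.min(2)>185
k,r=blob(w["image"],(280,160,360,232),dark);print("pad w2",r,cv2.boundingRect(k))
kt,rt=blob(c["image"],(295,200,335,230),dark);print("pad top",rt)
kp,rp=blob(w["image"],(360,30,405,150),bright);bp=cv2.boxPoints(rp);print("plate w2",bp.round(1).tolist())
kq,rq=blob(c["image"],(265,195,305,215),lambda i:i.min(2)>150);print("plate top",cv2.boxPoints(rq).round(1).tolist())
P,e=tri(w,[r[0]],c,[rt[0]]);print("pad tri",P.round(4),e.round(4))
Q,e=tri(w,[rp[0]],c,[rq[0]]);print("plate top tri",Q.round(4),e.round(4), "on plane .125 w2",plane(w,[rp[0]],.125).round(4),plane(w,bp,.125).round(4).tolist(),"top",plane(c,[rq[0]],.125).round(4))
print("pad on .142: w2",plane(w,[r[0]],.142).round(4),"top",plane(c,[rt[0]],.142).round(4))
# base corners: two from w1, two from w2
m1=edges(w1,[(233,54),(431,53),(421,170),(238,130)])[:2];print(m1)
m2=edges(w,[(266,212),(438,212),(460,20),(254,20)])[:2];print(m2)
a=plane(w1,m1,.018)[:,:2];b=plane(w,m2,.018)[:,:2]
loc=np.array([[-110,175],[100,175],[-110,-135],[100,-135]])/1000
o,th,e=fit(loc,np.vstack([a,b]));print("jig",o.round(4),np.degrees(th).round(2),e.round(4))
o,th,e=fit(loc[2:],b);print("jig w2 only",o.round(4),np.degrees(th).round(2),e.round(4))
for p in [(-.045,.095-.2*np.cos(.5),.142),(.005,0,.125)]:print(tw(o,th,p).round(4))
```

```text
pad w2 ((303.2500305175781, 187.25003051757812), (10.60660171508789, 5.656853675842285), 45.0) (298, 182, 11, 11)Traceback (most recent call last):
  File "<stdin>", line 9, in <module>
  File "<stdin>", line 6, in blob
ValueError: max() iterable argument is empty
```

```bash
cat > m2.py <<'E'
from jig import *
import pickle
w=pickle.load(open("w2.pkl","rb"));w1=pickle.load(open("w1.pkl","rb"));c=robot.read_camera("top")
print(w["image"][197,290:346:4].max(1),w["image"][160:232:4,318].max(1),c["image"][217,300:335:2].max(1),c["image"][200:212,284].min(1),w["image"][90,366:404:2].min(1))
def blob(im,box,f):
    x0,y0,x1,y1=box;m=f(im[y0:y1,x0:x1].astype(int)).astype(np.uint8)
    k=max(cv2.findContours(m,0,1)[0],key=cv2.contourArea)[:,0]+[x0,y0];r=cv2.minAreaRect(k.astype(np.float32));return k,r
dark=lambda i:i.max(2)<32; bright=lambda i:i.min(2)>185
k,r=blob(w["image"],(280,160,360,232),dark);print("pad w2",r,cv2.boundingRect(k))
kt,rt=blob(c["image"],(295,200,335,230),dark);print("pad top",rt)
kp,rp=blob(w["image"],(360,30,405,150),bright);bp=cv2.boxPoints(rp);print("plate w2",bp.round(1).tolist())
kq,rq=blob(c["image"],(265,195,305,215),lambda i:i.min(2)>150);print("plate top",cv2.boxPoints(rq).round(1).tolist())
P,e=tri(w,[r[0]],c,[rt[0]]);print("pad tri",P.round(4),e.round(4))
Q,e=tri(w,[rp[0]],c,[rq[0]]);print("plate top tri",Q.round(4),e.round(4), "on plane .125 w2",plane(w,[rp[0]],.125).round(4),plane(w,bp,.125).round(4).tolist(),"top",plane(c,[rq[0]],.125).round(4))
print("pad on .142: w2",plane(w,[r[0]],.142).round(4),"top",plane(c,[rt[0]],.142).round(4))
m1=edges(w1,[(233,54),(431,53),(421,170),(238,130)])[:2];print(m1)
m2=edges(w,[(266,212),(438,212),(460,20),(254,20)])[:2];print(m2)
a=plane(w1,m1,.018)[:,:2];b=plane(w,m2,.018)[:,:2]
loc=np.array([[-110,175],[100,175],[-110,-135],[100,-135]])/1000
o,th,e=fit(loc,np.vstack([a,b]));print("jig",o.round(4),np.degrees(th).round(2),e.round(4))
o,th,e=fit(loc[2:],b);print("jig w2 only",o.round(4),np.degrees(th).round(2),e.round(4))
for p in [(-.045,.095-.2*np.cos(.5),.142),(.005,0,.125)]:print(tw(o,th,p).round(4))
E
python3 m2.py
```

```text
[111 101  16  29  23  25  23  24  22  25  20  28  30 111] [131 130 129  30  27  25  19  21  25  24  30  30  24  28  24  23  68 247] [132 133 133 134 134 135 134 135 134 134 135 136 136 137 137 136 107  72] [ 95  98 100 101 103 106 109 112 118 125 132 138] [ 73  80  79  80  81 141 240 246 246 246 246 244 192  98 104 110  92 107
  81]
pad w2 ((317.5, 197.0), (52.0, 43.0), 90.0) (296, 171, 44, 53)Traceback (most recent call last):
  File "m2.py", line 10, in <module>
    kt,rt=blob(c["image"],(295,200,335,230),dark);print("pad top",rt)
          ~~~~^^^^^^^^^^^^^^^^^^^^^^^^^^^^^^^^^^^
  File "m2.py", line 7, in blob
    k=max(cv2.findContours(m,0,1)[0],key=cv2.contourArea)[:,0]+[x0,y0];r=cv2.minAreaRect(k.astype(np.float32));return k,r
      ~~~^^^^^^^^^^^^^^^^^^^^^^^^^^^^^^^^^^^^^^^^^^^^^^^^
ValueError: max() iterable argument is empty
```

```bash
sed -i 's|c=robot.read_camera("top")|c=robot.read_camera("top");c["image"]=cv2.imread("pics/top0.png")[:,:,::-1]|; /^print(w\["image"/d' m2.py; python3 m2.py
```

```text
pad w2 ((317.5, 197.0), (52.0, 43.0), 90.0) (296, 171, 44, 53)
pad top ((317.1764831542969, 216.20591735839844), (12.611852645874023, 19.160314559936523), 75.96376037597656)
plate w2 [[374.5, 138.89999389648438], [379.20001220703125, 42.5], [392.3999938964844, 43.099998474121094], [387.70001220703125, 139.60000610351562]]
plate top [[271.6000061035156, 207.60000610351562], [293.79998779296875, 202.10000610351562], [294.29998779296875, 204.1999969482422], [272.20001220703125, 209.6999969482422]]
pad tri [0.5702 0.0757 0.1142] 0.0001
plate top tri [0.5973 0.1731 0.1182] 0.0013 on plane .125 w2 [[0.5962 0.1733 0.125 ]] [[0.6007, 0.1371, 0.125], [0.5827, 0.2044, 0.125], [0.5922, 0.2065, 0.125], [0.611, 0.1393, 0.125]] top [[0.597  0.1718 0.125 ]]
pad on .142: w2 [[0.568 0.084 0.142]] top [[0.5698 0.0751 0.142 ]]Traceback (most recent call last):
  File "m2.py", line 15, in <module>
    m1=edges(w1,[(233,54),(431,53),(421,170),(238,130)])[:2];print(m1)
       ~~~~~^^^^^^^^^^^^^^^^^^^^^^^^^^^^^^^^^^^^^^^^^^^^
  File "jig.py", line 11, in edges
    v=cv2.fitLine(k.astype(np.float32),cv2.DIST_HUBER,0,.01,.01).ravel();L.append(np.cross([v[2],v[3],1],[v[2]+v[0],v[3]+v[1],1]))
      ~~~~~~~~~~~^^^^^^^^^^^^^^^^^^^^^^^^^^^^^^^^^^^^^^^^^^^^^^^
cv2.error: OpenCV(4.12.0) /io/opencv/modules/imgproc/src/linefit.cpp:50: error: (-215:Assertion failed) count > 0 in function 'fitLine2D_wods'
```

```bash
python3 drive.py '[[0,0,0.025,0,0,0],[0,0,0.025,0,0,0],[0,0,0.02,0,0,0],[0,0,0.01,0,0,0],[0,0,0,0,0,0],[0,0,0,0,0,0]]'; python3 drive.py '[[0,0,0.008,0,0,0],[0,0,0.008,0,0,0],[-0.004,0,0.008,0,0,0],[-0.004,0,0.008,0,0,0],[-0.003,0,0.008,0,0,0],[0,0,0,0,0,0]]'
```

```text
time: 3.17
tool_pos: [0.5697, 0.0801, 0.3252]
tool_rot: [-3.141, -0.003, 1.83]
contact_force: [-3.6, 6.1, 4.6]
opening: 0.0002
grip_force: 3.0
time: 3.67
tool_pos: [0.5733, 0.068, 0.2846]
tool_rot: [3.141, 0.0, 1.829]
contact_force: [1.9, 1.6, 2.5]
opening: 0.0005
grip_force: 1.6
```

```bash
python3 drive.py '[[-0.003,0,0.01,0,0,0],[-0.003,0,0.01,0,0,0],[-0.002,0,0.01,0,0,0],[-0.001,0,0.01,0,0,0],[-0.001,0,0.008,0,0,0],[0,0,0.006,0,0,0],[0,0,0.003,0,0,0],[0,0,0,0,0,0]]';python3 drive.py '[[0,0,0.003,0,0,0],[0,0,0,0,0,0]]'; python3 snap.py wrist w3
```

```text
time: 4.33
tool_pos: [0.5752, 0.0583, 0.2267]
tool_rot: [-3.14, -0.001, 1.829]
contact_force: [-0.2, -0.0, -0.2]
opening: 0.0007
grip_force: 0.0
time: 4.5
tool_pos: [0.5756, 0.0585, 0.2254]
tool_rot: [3.14, 0.0, 1.829]
contact_force: [0.2, -0.4, -0.6]
opening: 0.0006
grip_force: 0.0
```

View pics/w3.png

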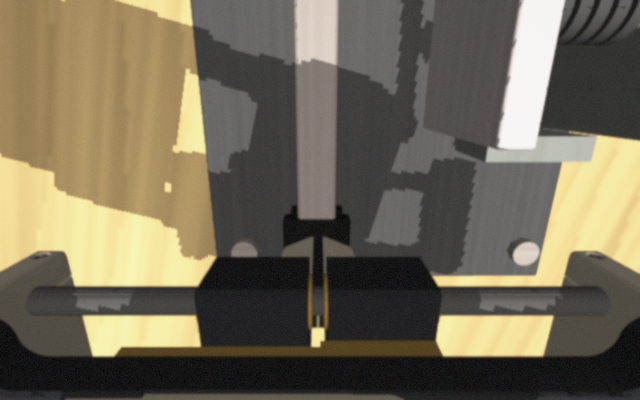

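w3 shows the bar level (uniform width) with the pad at ≈(317,230) and zero contact force, so the gate has snapped. Next I'll lift and go over the bracket.

```bash
python3 drive.py '[[0,0,-0.037,0,0,0],[0,0,-0.037,0,0,0],[0,0,-0.037,0,0,0],[0,0,-0.037,0,0,0],[0,0,-0.037,0,0,0]]' 0.06; python3 drive.py '[[-0.0328,-0.0177,0,0,0,0],[-0.0328,-0.0177,0,0,0,0],[-0.0328,-0.0177,0,0,0,0],[-0.0328,-0.0177,0,0,0,0],[-0.0328,-0.0177,0,0,0,0]]'; python3 drive.py '[[-0.0328,-0.0177,0,0,0,0],[-0.0328,-0.0177,0,0,0,0],[-0.0328,-0.0177,0,0,0,0],[-0.0328,-0.0177,0,0,0,0],[-0.0328,-0.0177,0,0,0,0]]'; python3 drive.py '[[0,0,0,0,0,0.125],[0,0,0,0,0,0.125],[0,0,0,0,0,0.125],[0,0,0,0,0,0.125],[0,0,0,0,0,0.125],[0,0,0,0,0,0.125],[0,0,0,0,0,0.125],[0,0,0,0,0,0.125]]'; python3 drive.py '[[0,0,0,0,0,0.125],[0,0,0,0,0,0.125],[0,0,0,0,0,0.125],[0,0,0,0,0,0.125],[0,0,0,0,0,0.125],[0,0,0,0,0,0.125],[0,0,0,0,0,0.125],[0,0,0,0,0,0.125]]' ; python3 drive.py '[[0,0,0,0,0,0.125],[0,0,0,0,0,0],[0,0,0,0,0,0]]' ; python3 snap.py wrist w4
```

```text
time: 4.97
tool_pos: [0.575, 0.0585, 0.412]
tool_rot: [3.141, 0.0, 1.829]
contact_force: [0.7, 0.6, -1.1]
opening: 0.0291
grip_force: 0.0
time: 5.38
tool_pos: [0.5309, -0.1241, 0.4102]
tool_rot: [3.141, 0.001, 1.829]
contact_force: [1.3, 0.2, 0.1]
opening: 0.0587
grip_force: 0.0
time: 5.8
tool_pos: [0.4872, -0.3055, 0.4101]
tool_rot: [3.141, 0.001, 1.829]
contact_force: [1.3, -0.1, 0.9]
opening: 0.0597
grip_force: 0.0
time: 6.47
tool_pos: [0.4879, -0.3038, 0.4099]
tool_rot: [3.141, -0.0, 0.823]
contact_force: [0.3, -0.7, -0.2]
opening: 0.0601
grip_force: 0.0
time: 7.13
tool_pos: [0.4879, -0.3038, 0.41]
tool_rot: [3.141, -0.001, -0.177]
contact_force: [0.5, -0.0, -0.2]
opening: 0.0597
grip_force: 0.0
time: 7.38
tool_pos: [0.4879, -0.3039, 0.4099]
tool_rot: [3.142, -0.0, -0.292]
contact_force: [-0.1, -0.4, -0.9]
opening: 0.06
grip_force: 0.0
```

View pics/w4.png

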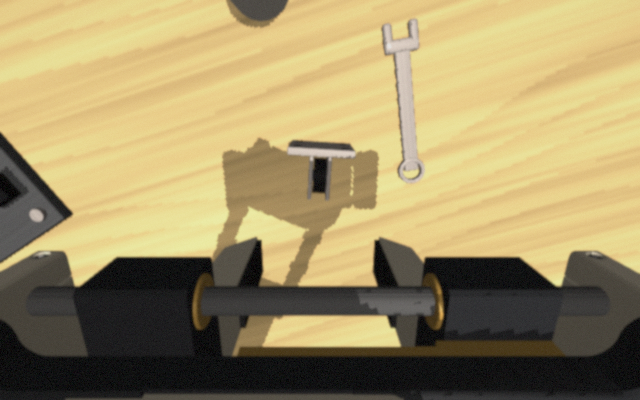

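w4 shows the bracket: the face plate's top strip runs from (288,149) to (354,156), its front is in shadow above that, and the cheeks span x 308–331, y 157–198.

```bash
cat > br.py <<'E'
from jig import *
import pickle,sys
def strip(c,box,t=150):
    x0,y0,x1,y1=box;i=c["image"][y0:y1,x0:x1].astype(int)
    m=((i.min(2)>t)&(i[:,:,0]-i[:,:,2]<40)).astype(np.uint8)
    k=max(cv2.findContours(m,0,1)[0],key=cv2.contourArea)[:,0]+[x0,y0]
    r=cv2.minAreaRect(k.astype(np.float32));b=cv2.boxPoints(r);return r[0],b[np.argsort(b[:,0])]
def ends(b): return np.array([b[:2].mean(0),b[2:].mean(0)])
def pose(c,b,z=.06):
    P=plane(c,ends(b),z)[:,:2];d=P[0]-P[1];L=np.linalg.norm(d);yw=np.arctan2(-d[0],d[1])  # P[0]: +y end
    return P.mean(0),yw,L
E
python3 - <<'E'
from br import *
c=pickle.load(open("w4.pkl","rb"));print(c["image"][140:165:2,300].tolist());ct,b=strip(c,(275,135,365,165));print(ct,b.tolist())
m,yw,L=pose(c,b);print(m,np.degrees(yw),L);u=np.array([np.cos(yw),np.sin(yw)]);o=m-.025*u;print("origin",o)
g=o-.005*u;print(delta([*g,.30],[np.pi,0,yw]))
E
```

```text
[[162, 138, 95], [66, 61, 54], [65, 62, 58], [86, 81, 76], [188, 177, 167], [217, 205, 192], [212, 199, 187], [186, 173, 159], [153, 132, 98], [148, 125, 84], [153, 130, 87], [153, 129, 85], [157, 132, 89]]
(320.80242919921875, 154.7607421875) [[287.359619140625, 158.56723022460938], [288.0640869140625, 146.94326782226562], [353.540771484375, 162.57821655273438], [354.2452392578125, 150.95425415039062]]
[ 0.51087416 -0.31439538] -20.161298838027992 0.06791768365618794
origin [ 0.48740601 -0.30577877]
(array([-0.005 ,  0.0017,  0.1099]), array([ 0.    , -0.0003,  0.0598]))
```

```bash
python3 drive.py '[[-0.005,0.002,0,0,0,0.06],[0,0,0.035,0,0,0],[0,0,0.035,0,0,0],[0,0,0.03,0,0,0],[0,0,0,0,0,0],[0,0,0,0,0,0]]'; python3 snap.py wrist w5
python3 - <<'E'
from br import *
a=pickle.load(open("w4.pkl","rb"));c=pickle.load(open("w5.pkl","rb"))
_,ba=strip(a,(275,135,365,165))
g=proj(c,[.5109,-.3144,.06])[0];print(g)
x,y=g.astype(int);ct,b=strip(c,(x-70,y-40,x+70,y+40));print(b.tolist())
for i in (0,1):print("tri",tri(a,[ends(ba)[i]],c,[ends(b)[i]]))
m,yw,L=pose(c,b);print(m,np.degrees(yw),L)
cv2.imwrite("pics/w5z.png",cv2.resize(c["image"][max(y-60,0):y+100,x-100:x+100],None,fx=3.5,fy=3.5)[:,:,::-1])
print("crop",x-100,max(y-60,0))
E
```

```text
time: 7.93
tool_pos: [0.4825, -0.3043, 0.309]
tool_rot: [-3.14, 0.003, -0.354]
contact_force: [0.0, -0.4, -0.1]
opening: 0.0601
grip_force: 0.0
[317.31797129 170.31563761]
[[269.0, 163.0], [269.0, 178.0], [365.0, 163.0], [365.0, 178.0]]
tri (array([ 0.52393468, -0.28362168,  0.06863176]), np.float64(0.0004708331344118938))
tri (array([ 0.50018185, -0.34614985,  0.06496327]), np.float64(0.00032801088069521033))
[ 0.51085337 -0.3141338 ] -20.20577088620465 0.06923965439470006
crop 217 110
```

View pics/w5z.png

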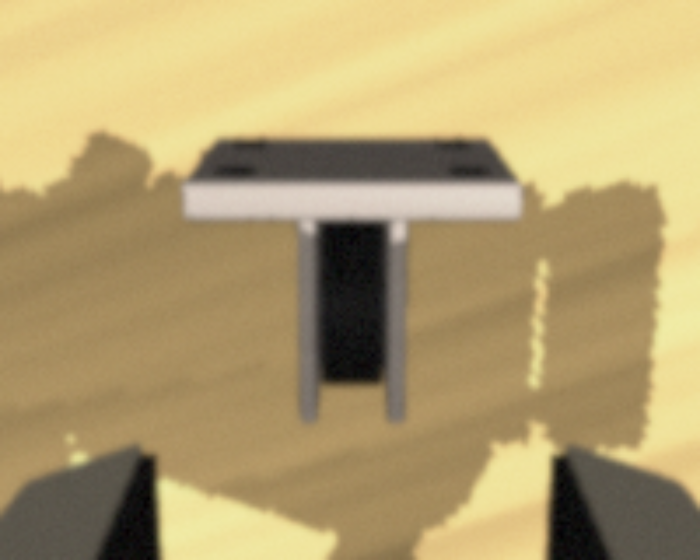

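The crop (×3.5, offset 217,110) shows the bracket square to the gripper. Its top strip spans full-image rows 162–172.6 and columns 269.3–366.1, and the cheeks are centred at 317.9.

Run:
```python
from br import *
c=pickle.load(open("w5.pkl","rb"))
P=plane(c,[(269.3,162),(366.1,162),(269.3,172.6),(366.1,172.6)],.06);print(P.round(4))
f=P[:2].mean(0)[:2];r=P[2:].mean(0)[:2];d=P[0]-P[1];yw=np.arctan2(-d[0],d[1]);print(np.degrees(yw),"thick",np.linalg.norm(f-r))
u=np.array([np.cos(yw),np.sin(yw)]);o=((f-.029*u)+(r-.021*u))/2;print("origin",o);g=o-.006*u
print(delta([*g,.033+.159],[np.pi,0,yw]))
```

```text
[[ 0.5285 -0.2843  0.06  ]
 [ 0.5045 -0.3492  0.06  ]
 [ 0.5213 -0.2812  0.06  ]
 [ 0.4971 -0.3469  0.06  ]]
-20.207051592822573 thick 0.007756177575349737
origin [ 0.48940336 -0.30677677]
(array([ 0.0006, -0.0003,  0.1188]), array([ 0.0002, -0.001 , -0.002 ]))
```

```bash
python3 drive.py '[[0,0,0.03,0,0,0],[0,0,0.03,0,0,0],[0,0,0.03,0,0,0],[0,0,0.02,0,0,0],[0,0,0.008,0,0,0],[0,0,0,0,0,0]]'; python3 drive.py '[[0,0,0,0,0,0],[0,0,0,0,0,0],[0,0,0,0,0,0],[0,0,0,0,0,0],[0,0,0,0,0,0],[0,0,0,0,0,0]]' 0 50; python3 drive.py '[[0,0,0,0,0,0],[0,0,0,0,0,0],[0,0,-0.01,0,0,0],[0,0,-0.03,0,0,0],[0,0,-0.03,0,0,0],[0,0,-0.03,0,0,0],[0,0,0,0,0,0],[0,0,0,0,0,0]]';python3 snap.py wrist w6
```

```text
time: 8.48
tool_pos: [0.483, -0.3047, 0.1919]
tool_rot: [-3.142, -0.0, -0.356]
contact_force: [0.0, 0.6, -0.3]
opening: 0.0599
grip_force: 0.0
time: 8.98
tool_pos: [0.4827, -0.3044, 0.1923]
tool_rot: [3.141, -0.001, -0.356]
contact_force: [1.0, 5.2, 3.7]
opening: 0.0247
grip_force: 2.3
time: 9.65
tool_pos: [0.4826, -0.3045, 0.2929]
tool_rot: [3.141, -0.002, -0.356]
contact_force: [0.3, -0.3, -4.6]
opening: 0.0237
grip_force: 50.0
```

View w6.

View pics/w6.png

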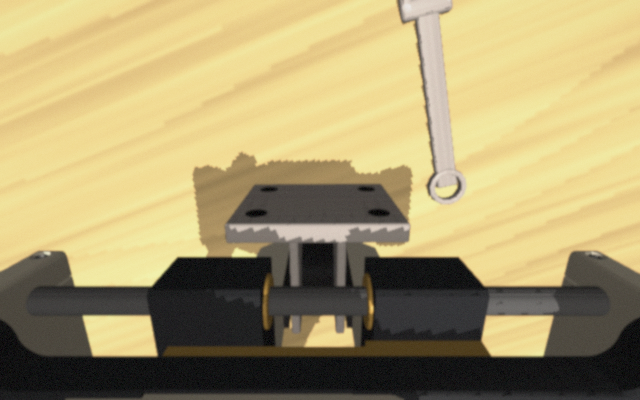

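w6 shows the bracket held: the top strip's front edge runs (227,223)–(410,223) and its rear edge is at ≈242.

Run:
```python
from br import *
c=pickle.load(open("w6.pkl","rb"));s=robot.observe();M=R.from_euler('xyz',s["tool_rot"])
P=plane(c,[(227,223),(410,223),(227,243),(410,241.5)],s["tool_pos"][2]-.132)
T=M.inv().apply(P-s["tool_pos"]);print("tool frame",T.round(4).tolist())
th=np.radians(14.9);o=np.array([.592,.171]);u=np.array([np.cos(th),np.sin(th)])
fx,fy=T[:2,0].mean(),T[:2,1].mean();print(fx,fy)
t=tw(o,th,(-.045-fx,fy,.33));print(t,delta(t,[np.pi,0,th]))
```

```text
tool frame [[0.0369, -0.0338, 0.132], [0.0369, 0.0353, 0.1319], [0.0286, -0.0344, 0.132], [0.0293, 0.0359, 0.1319]]
0.03689982638039711 0.0007614550318105102
[0.51265817 0.15067672 0.33      ] (array([-0.1301, -0.4369, -0.0386]), array([-0.0008,  0.0011, -0.6163]))
```

```bash
python3 drive.py '[[0,0,-0.039,0,0,0],[-0.0118,-0.0397,0,0,0,0],[-0.0118,-0.0397,0,0,0,0],[-0.0118,-0.0397,0,0,0,0],[-0.0118,-0.0397,0,0,0,0],[-0.0118,-0.0397,0,0,0,0]]'; python3 drive.py '[[-0.0118,-0.0397,0,0,0,0],[-0.0118,-0.0397,0,0,0,0],[-0.0118,-0.0397,0,0,0,0],[-0.0118,-0.0397,0,0,0,0],[-0.0118,-0.0397,0,0,0,0],[-0.0118,-0.0397,0,0,0,0]]';  python3 drive.py '[[0,0,0,0,0,-0.1233],[0,0,0,0,0,-0.1233],[0,0,0,0,0,-0.1233],[0,0,0,0,0,-0.1233],[0,0,0,0,0,-0.1233],[0,0,0.035,0,0,0],[0,0,0.035,0,0,0],[0,0,0,0,0,0]]'; python3 snap.py wrist w7
```

```text
time: 10.2
tool_pos: [0.4956, -0.0959, 0.3283]
tool_rot: [-3.142, 0.005, -0.357]
contact_force: [1.6, 0.2, -5.3]
opening: 0.024
grip_force: 50.0
time: 10.7
tool_pos: [0.5123, 0.1521, 0.3283]
tool_rot: [3.139, 0.004, -0.356]
contact_force: [0.3, -0.4, -5.2]
opening: 0.0241
grip_force: 50.0
time: 11.37
tool_pos: [0.51, 0.1496, 0.2528]
tool_rot: [-3.14, 0.017, 0.26]
contact_force: [-1.8, -1.1, -4.3]
opening: 0.0237
grip_force: 50.0
```

View pics/w7.png

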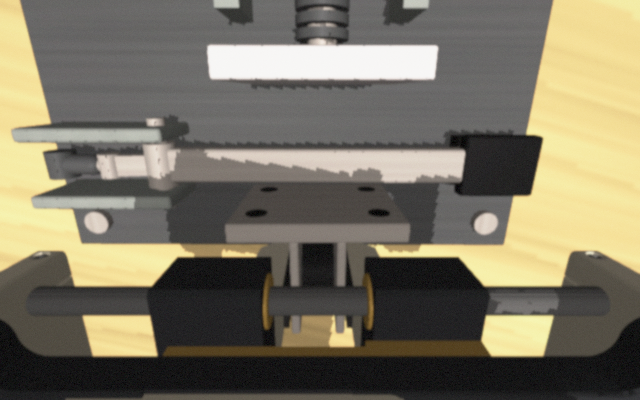

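w7 shows the backing plate's top at columns 208–438, rows 45–79, ahead of the bracket top at columns 227–409. The gate bar is down below.

```bash
python3 drive.py '[[0,0,0,0,0,0],[0,0,0,0,0,0]]'; python3 snap.py wrist w8
cat > al.py <<'E'
from br import *
import sys
c=pickle.load(open(sys.argv[1]+".pkl","rb"));s=robot.observe();M=R.from_euler('xyz',s["tool_rot"]);im=c["image"].astype(int)
print("tcp",s["tool_pos"].round(4) if hasattr(s["tool_pos"],"round") else s["tool_pos"],np.round(s["tool_rot"],4),"F",np.round(s["contact_force"],1))
m=((im.min(2)>195)).astype(np.uint8);m[130:]=0
k=max(cv2.findContours(m,0,1)[0],key=cv2.contourArea)[:,0]
r=cv2.minAreaRect(k.astype(np.float32));b=cv2.boxPoints(r);b=b[np.argsort(b[:,1])];rear,front=b[:2],b[2:]
rear=rear[np.argsort(rear[:,0])];front=front[np.argsort(front[:,0])];print("rear",rear.tolist(),"front",front.tolist())
for z in (.125,):
    P=M.inv().apply(plane(c,np.vstack([front,rear]),z)-s["tool_pos"]);print("plate in tool",P.round(4).tolist())
    L=[np.linalg.norm(P[0]-P[1]),np.linalg.norm(P[2]-P[3])];print("widths",np.round(L,4),"yaw err deg",np.degrees(np.arctan2(P[1,0]-P[0,0],P[1,1]-P[0,1])).round(2))
    print("front x",P[:2,0].mean().round(4),"mid y",P[:,1].mean().round(4))
# bracket strip
x0=200;g=cv2.GaussianBlur(c["image"],(3,3),0).astype(int)
print("bracket profile col 260",g[205:250:2,260].mean(1).round().tolist());print("row 231 L",g[231,220:236].tolist(),"R",g[231,402:416].tolist())
E
python3 al.py w8
```

```text
time: 11.58
tool_pos: [0.5139, 0.1502, 0.2619]
tool_rot: [3.141, -0.002, 0.26]
contact_force: [0.6, -0.2, -3.5]
opening: 0.0239
grip_force: 50.0
tcp [0.5139 0.1502 0.2623] [ 3.1413e+00 -3.0000e-03  2.6030e-01] F [ 0.2  0.  -4.6]
rear [[218.0, 65.0], [421.0, 65.0]] front [[218.0, 99.0], [421.0, 99.0]]
plate in tool [[0.0804, -0.0347, 0.1376], [0.0805, 0.0354, 0.1376], [0.0913, -0.0337, 0.1376], [0.0914, 0.0344, 0.1376]]
widths [0.0701 0.068 ] yaw err deg 0.07
front x 0.0805 mid y 0.0003
bracket profile col 260 [73.0, 70.0, 47.0, 16.0, 13.0, 30.0, 62.0, 71.0, 74.0, 88.0, 113.0, 124.0, 126.0, 125.0, 126.0, 127.0, 124.0, 123.0, 113.0, 80.0, 63.0, 70.0, 89.0]
row 231 L [[62, 62, 61], [62, 63, 62], [62, 63, 63], [68, 67, 66], [84, 81, 79], [106, 100, 96], [123, 115, 108], [130, 123, 115], [133, 125, 118], [134, 125, 118], [133, 124, 117], [133, 124, 117], [133, 124, 117], [132, 124, 117], [132, 124, 118], [133, 124, 118]] R [[135, 126, 119], [134, 126, 119], [134, 126, 119], [134, 127, 119], [135, 127, 120], [134, 125, 118], [128, 120, 114], [113, 106, 102], [92, 87, 84], [74, 71, 69], [65, 64, 62], [63, 62, 61], [63, 63, 61], [65, 64, 62]]
```

```bash
python3 drive.py '[[0,0,0.005,0,0,0],[0.012,0,0,0,0,0],[0.012,0,0,0,0,0],[0.008,0,0,0,0,0],[0.004,0,0,0,0,0],[0,0,0,0,0,0],[0,0,0,0,0,0],[0,0,0,0,0,0]]'; python3 snap.py wrist w9; python3 al.py w9; python3 drive.py '[[0.004,0,0,0,0,0],[0.004,0,0,0,0,0],[0.002,0,0,0,0,0],[0,0,0,0,0,0],[0,0,0,0,0,0],[0,0,0,0,0,0]]'
```

```text
time: 12.3
tool_pos: [0.5475, 0.1593, 0.2556]
tool_rot: [-3.141, 0.001, 0.26]
contact_force: [-0.5, -0.0, -5.2]
opening: 0.0238
grip_force: 50.0
tcp [0.5475 0.1593 0.2557] [-3.1414e+00  7.0000e-04  2.6030e-01] F [ 1.3  0.2 -2.9]
rear [[398.2543640136719, 55.820350646972656], [417.2925109863281, 57.343406677246094]] front [[395.0461120605469, 95.9236831665039], [414.0842590332031, 97.44673919677734]]
plate in tool [[0.0816, 0.0249, 0.1306], [0.0812, 0.0311, 0.1306], [0.0936, 0.025, 0.1306], [0.0932, 0.031, 0.1306]]
widths [0.0063 0.006 ] yaw err deg -4.25
front x 0.0814 mid y 0.028
bracket profile col 260 [73.0, 71.0, 48.0, 15.0, 16.0, 28.0, 63.0, 74.0, 75.0, 89.0, 115.0, 125.0, 127.0, 127.0, 127.0, 127.0, 126.0, 125.0, 119.0, 94.0, 68.0, 72.0, 82.0]
row 231 L [[129, 122, 115], [130, 122, 115], [130, 122, 115], [129, 121, 114], [128, 120, 113], [128, 120, 113], [131, 122, 116], [133, 124, 118], [134, 126, 119], [135, 127, 120], [136, 127, 120], [136, 127, 120], [135, 126, 120], [134, 125, 119], [134, 125, 119], [134, 125, 119]] R [[136, 128, 121], [136, 128, 120], [136, 128, 120], [136, 129, 121], [136, 129, 121], [135, 127, 119], [132, 124, 117], [131, 122, 115], [131, 123, 116], [133, 125, 117], [133, 125, 117], [133, 125, 117], [133, 125, 117], [134, 125, 117]]
time: 12.85
tool_pos: [0.5576, 0.162, 0.2556]
tool_rot: [-3.142, 0.0, 0.26]
contact_force: [-1.2, -0.9, -3.5]
opening: 0.0239
grip_force: 50.0
```

```bash
python3 drive.py '[[-0.003,0,-0.0013,0,0,0],[0,0,0,0,0,0],[0.003,0,0,0,0,0],[0,0,0,0,0,0],[0,0,0,0,0,0]]'; python3 snap.py wrist w10
python3 - <<'E'
import pickle,cv2,numpy as np
c=pickle.load(open("w10.pkl","rb"));g=cv2.GaussianBlur(c["image"],(3,3),0).astype(int).mean(2)
print("cols 255,400 rows 180..246:",g[180:246:2,255].round().tolist(),g[180:246:2,390].round().tolist())
for r in range(186,244,3):
    a=np.diff(g[r,205:250]);b=np.diff(g[r,390:435]);f=lambda a,k:[(int(i+k),int(a[i])) for i in np.argsort(-abs(a))[:4]]
    print(r,f(a,205),f(b,390))
E
```

```text
time: 13.27
tool_pos: [0.5577, 0.162, 0.257]
tool_rot: [-3.141, 0.0, 0.26]
contact_force: [-1.7, -0.4, -3.1]
opening: 0.0238
grip_force: 50.0
cols 255,400 rows 180..246: [100.0, 101.0, 100.0, 101.0, 101.0, 100.0, 101.0, 103.0, 124.0, 199.0, 243.0, 248.0, 248.0, 248.0, 248.0, 248.0, 247.0, 227.0, 182.0, 174.0, 169.0, 134.0, 111.0, 123.0, 127.0, 128.0, 128.0, 129.0, 128.0, 127.0, 125.0, 120.0, 120.0] [97.0, 98.0, 100.0, 99.0, 101.0, 100.0, 98.0, 100.0, 120.0, 198.0, 244.0, 248.0, 248.0, 248.0, 248.0, 248.0, 248.0, 248.0, 248.0, 248.0, 246.0, 215.0, 154.0, 144.0, 130.0, 129.0, 131.0, 130.0, 129.0, 128.0, 130.0, 167.0, 207.0]
186 [(235, 7), (234, 6), (236, 6), (237, 4)] [(433, 11), (403, -9), (404, -7), (402, -6)]
189 [(232, 7), (233, 7), (231, 6), (234, 5)] [(433, 12), (432, 9), (406, -8), (405, -7)]
192 [(230, 7), (229, 7), (231, 6), (228, 5)] [(433, 11), (409, -8), (408, -7), (407, -5)]
195 [(227, 8), (226, 7), (228, 6), (225, 6)] [(433, 14), (432, 9), (411, -8), (412, -8)]
198 [(224, 42), (223, 33), (225, 31), (226, 14)] [(414, -36), (415, -36), (413, -22), (416, -19)]
201 [(224, 58)
[... 716 characters left out ...]
8)] [(413, -40), (412, -36), (414, -25), (396, -20)]
225 [(224, 14), (225, 11), (223, 9), (226, 6)] [(390, -16), (409, -14), (410, -12), (408, -11)]
228 [(224, 16), (225, 13), (223, 10), (226, 5)] [(409, -17), (408, -13), (410, -11), (407, -5)]
231 [(225, 5), (224, 5), (226, 4), (223, 2)] [(409, -7), (408, -6), (410, -3), (407, -3)]
234 [(226, 3), (223, -3), (227, 3), (225, 1)] [(407, -3), (408, -2), (410, 2), (406, -2)]
237 [(226, 4), (224, -3), (223, -3), (227, 2)] [(407, -5), (409, 4), (410, 4), (406, -3)]
240 [(227, 1), (222, -1), (223, -1), (226, 1)] [(400, -3), (409, 3), (410, 2), (401, -2)]
243 [(224, -2), (208, -1), (219, 1), (237, -1)] [(400, -23), (399, -17), (401, -17), (402, -5)]
```

The numbers at contact put the bracket about 1 mm towards tool −y and roughly 0.6–1 mm low. I'll back off, correct, then push.

```bash
python3 drive.py '[[-0.004,0,0,0,0,0],[0,0.001,-0.0007,0,0,0],[0,0,0,0,0,0],[0.004,0,0,0,0,0],[0,0,0,0,0,0],[0,0,0,0,0,0]]'; python3 snap.py wrist w11; python3 drive.py '[[0.003,0,0,0,0,0],[0.003,0,0,0,0,0],[0.002,0,0,0,0,0],[0,0,0,0,0,0],[0,0,0,0,0,0],[0,0,0,0,0,0],[0,0,0,0,0,0]]';python3 snap.py wrist w12
cat > ck.py <<'E'
import pickle,cv2,numpy as np,sys
from h import robot
for n in sys.argv[1:]:
    c=pickle.load(open(n+".pkl","rb"));g=cv2.GaussianBlur(c["image"],(3,3),0).astype(float).mean(2)
    def e(r,lo,hi,s):
        a=np.clip(s*np.diff(g[r-1:r+2].mean(0)[lo:hi]),0,None);i=a.argmax();w=a[max(i-3,0):i+4];return lo+max(i-3,0)+(w*np.arange(len(w))).sum()/w.sum()+.5
    for r in (204,208,212,216,220,226,228,230):
        l,q=e(r,215,240,1),e(r,400,425,-1);print(n,r,round(l,1),round(q,1),"mid",round((l+q)/2,1),"w",round(q-l,1))
    for k in (240,260,380,395):
        d=g[190:250,k-3:k+4].mean(1);print(" col",k,"plate rear edge",190+int(np.diff(d[:15]).argmax()),"drop",[190+int(i) for i in np.argsort(np.diff(d[15:45]))[:2]+15])
F=[]
for _ in range(6):
    robot.read_camera("wrist");s=robot.observe();F.append(s["contact_force"])
F=np.mean(F,0);print("F",F.round(2),"along u",(F@[np.cos(.26),np.sin(.26),0]).round(2),s["tool_pos"],s["tool_rot"],s["time"])
E
python3 ck.py w11 w12
```

```text
time: 13.82
tool_pos: [0.5581, 0.161, 0.2577]
tool_rot: [-3.142, 0.0, 0.26]
contact_force: [-1.9, -0.8, -4.3]
opening: 0.0236
grip_force: 50.0
time: 14.45
tool_pos: [0.5649, 0.1629, 0.2576]
tool_rot: [-3.141, 0.003, 0.26]
contact_force: [-6.1, -2.1, -0.3]
opening: 0.0234
grip_force: 50.0
w11 204 222.2 411.9 mid 317.0 w 189.7
w11 208 222.2 411.4 mid 316.8 w 189.2
w11 212 222.9 411.1 mid 317.0 w 188.1
w11 216 223.5 410.7 mid 317.1 w 187.2
w11 220 223.7 410.1 mid 316.9 w 186.4
w11 226 224.7 409.5 mid 317.1 w 184.8
w11 228 224.8 409.3 mid 317.0 w 184.5
w11 230 224.9 409.2 mid 317.0 w 184.3
 col 240 plate rear edge 196 drop [221, 216]
 col 260 plate rear edge 196 drop [221, 216]
 col 380 plate rear edge 197 drop [222, 221]
 col 395 plate rear edge 197 drop [221, 220]
w12 204 222.1 412.2 mid 317.1 w 190.1
w12 208 222.5 412.0 mid 317.2 w 189.5
w12 212 223.3 411.4 mid 317.4 w 188.2
w12 216 223.5 411.1 mid 317.3 w 187.6
w12 220 223.7 410.4 mid 317.1 w 186.8
w12 226 224.6 409.9 mid 317.3 w 185.3
w12 228 224.6 409.8 mid 317.2 w 185.2
w12 230 224.8 409.5 mid 317.1 w 184.7
 col 240 plate rear edge 197 drop [221, 213]
 col 260 plate rear edge 197 drop [213, 221]
 col 380 plate rear edge 197 drop [222, 227]
 col 395 plate rear edge 197 drop [221, 220]
F [-7.83 -2.6  -0.27] along u -8.23 [0.56494184 0.16289896 0.25758383] [-3.14139032  0.00336699  0.26006518] 14.8
```

Mids and widths now match across the joint and the push is about 8.2 N. I'll add a little more push.

```bash
python3 drive.py '[[0.0015,0,0,0,0,0],[0,0,0,0,0,0],[0,0,0,0,0,0],[0,0,0,0,0,0],[0,0,0,0,0,0],[0,0,0,0,0,0]]';python3 snap.py wrist w13; python3 ck.py w13
python3 - <<'E'
import pickle;import numpy as np
from h import *
c=robot.read_camera("top");i=c["image"];import cv2
# gate check: scene view dark pad near its level position
s=robot.read_camera("scene");th=np.radians(14.9);o=np.array([.592,.171])
for n,p in dict(down=(-.045,-.105,.047),up=(-.045,-.0805,.142)).items():
    u=proj(s,tw(o,th,p))[0];x,y=u.astype(int);print(n,u.round(),s["image"][y-2:y+3,x-2:x+3].reshape(-1,3).mean(0).round())
E
```

```text
time: 15.3
tool_pos: [0.5662, 0.1632, 0.2576]
tool_rot: [-3.141, 0.004, 0.26]
contact_force: [-8.7, -2.0, 1.1]
opening: 0.0238
grip_force: 50.0
w13 204 222.3 412.2 mid 317.3 w 189.9
w13 208 222.2 412.0 mid 317.1 w 189.8
w13 212 222.7 411.5 mid 317.1 w 188.8
w13 216 223.4 411.1 mid 317.3 w 187.7
w13 220 223.7 410.7 mid 317.2 w 187.1
w13 226 224.7 409.9 mid 317.3 w 185.3
w13 228 224.6 409.8 mid 317.2 w 185.2
w13 230 224.8 409.5 mid 317.2 w 184.7
 col 240 plate rear edge 197 drop [211, 222]
 col 260 plate rear edge 197 drop [216, 215]
 col 380 plate rear edge 197 drop [222, 223]
 col 395 plate rear edge 197 drop [218, 219]
F [-9.05 -2.99  0.03] along u -9.51 [0.56619583 0.16322698 0.25756335] [-3.14138024  0.0041045   0.26002212] 15.65
down [312. 206.] [40. 41. 42.]
up [314. 178.] [106. 104.  96.]
```

```bash
python3 -c "
from cell import robot
print(robot.hand_in())"
```

```text
the job is handed in; nothing more can be done
None
```

I snapped the gate bar down, then handed the job in with the bracket held square and edge-aligned against the backing plate. The push reads about 9.5 N (about 10 mm of spring travel) at 15.65 s, and I never touched the dumbbell, bottle or wrench; the hand-in returned no verdict.

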